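# Close the battery bay cover and tuck it under its lip

### The arm

A 7-joint arm with a two-finger parallel gripper is mounted at the origin on the work surface. World frame = base frame: x ahead of the robot, y to its left, z up, the work surface at z = 0. Lengths are in mm, angles in rad, forces in N, time in s.
With the tool pointing down it reaches from about 425 to 950 mm from the base axis. Payload 4.7 kg.
Tool frame: the origin (TCP) lies at the very end of the fingers, on their centre line; the grasp point (between the pads) lies 19 mm behind it; z points along the fingers, y is the line along which they close (so a half turn about z gives the same grasp; the last joint's range is limited). The gripper opens to 87 mm and grips with 3 to 60 N. Pads are 19 mm wide; open, the fingers measure 117 mm over their backs; the gripper's body (75 mm by 190 mm) begins 51 mm behind the grasp point.
Start: joints at [-1.222, 0.469, -0.049, 1.532, 0.024, 1.141, -0.082], TCP at [248.953, 627.433, 222.573] pointing down, gripper open.
Joint ranges: [-2.59, 2.59], [-0.33, 1.99], [-1.39, 1.29], [0.1, 2.45], [-1.04, 4.18], [0.21, 1.99], [-2.66, 2.66]. Speed limits (rad/s): [2.57, 2.57, 3.14, 3.14, 3.14, 3.14, 3.14].

### API

Orientations are given as a unit quaternion [w, x, y, z].
In Python, from workcell import manip, eyes gives the robot as it stands. Calls block until the motion is done:
- manip.move_pose(position, orientation): joint-space move of the TCP to a pose.
- manip.move_linear(position, ori=None, max_speed=150, contact_N=None): straight line of the TCP; ori=None keeps the orientation; max_speed is the mean speed in mm/s. With contact_N (N) it stops when the force on the tool has changed by that much, and returns True; else False.
- manip.movej(angles): joint-space move.
- manip.let_go() and manip.close_gripper(): open the fingers fully, or close them until they stop; the grip force is fixed at half the most.
- manip.hold(seconds).
- manip.ik(position, orientation): joint angles nearest the present ones, or None.
- manip.sense(): the state.
- eyes.camera(name): name is "side" or "top"; returns the picture (384x512x3 uint8, red, green, blue); there is no depth.
- eyes.camera_params(name): a dict with "mtx" (3x3 intrinsics, pixels), "rvec" (rotation vector, rad) and "tvec" (3), from world to camera coordinates, as OpenCV has them. Camera axes: x right, y down, z forward; pixel columns grow to the right and rows downward; lengths in mm; the calibration is good to about 2 mm. A picture is of the moment at which its call begins. camera_params takes no time and is no camera call.
A pose or a line that the arm cannot do raises manip.Unreachable and nothing moves.
- manip.close_job(): hands the job in; it is judged then, once.
The state is a dict: "clock": time; "joint_pos": joint angles; "joint_velocities": joint speeds; "joint_efforts": joint torques, N m; "ee_pos": TCP position; "orientation": TCP orientation; "contact_force": force on the tool from outside, world axes, zero at the start; "ft_torque": the same for the moment, N m; "gripper_width": finger opening in mm; "gripper_force": force on a finger pad.
Only numpy, scipy, OpenCV 4.12 (cv2) and the standard library are available. Lean on these libraries where they do the work, as an engineer would, in place of code of your own. Each camera call takes 0.05 s, during which the arm holds its last target. There are 200 camera calls.

### The job

Close the battery bay of the black charging base by pushing with the fingertips: fold the raised cover over until it lies flat on the bay, then, keeping it down, push it along towards the retaining lip until its front edge is fully home beneath the lip and the cover stays shut by itself. Push on the cover's outer side only; do not pinch it or touch its inner, contact side. Do not press the round button, and leave the controllers, the jar and the cartridge pile where they are.

Things in the scene. Friction and masses are not known exactly. Their poses are not given: they have to be found in the camera images.
- charger: Black plastic charging base fixed to the ledge, 160 (x) x 240 (y) x 40 mm high; origin at the centre of its underside, on the ledge, z up. The battery bay is centred on y = -55 mm with the cover's hinge on its +x side and the lip on its -x side; behind the hinge a flat rear deck, 40 mm high, x = 60 to 80 mm. On the +y half a docking cradle up to 45 mm high. Two fixed cartridges fill the bay
- cover_hinge (a joint): Fold angle of the cover, rad: 0 = flat on the bay (stop), 1.57 = upright, more = leaning back over the rear deck, away from the lip (stop at 2.5). A light spring (under 0.07 N m) drives it open, so a cover let go before it is tucked springs up again to about 1 rad; friction lets it rest at any angle from there back
- cover_slide (a joint): Travel of the cover with its hinge pin along the base's -x, towards the lip, m: 0 = back, as at the start; 0.010 = stop, fully home. Drags with about 3.5 N and stays where left. Flat at 0 the edge is 3 mm short of the lip; at 0.010 it is 7 mm under it. It goes under only if first folded flat with the slide still back; slid forward too soon it lands on top of the lip
- hinge_mid (a point): Middle of the cover's hinge axis, which runs along the base's y. At slide 0 it is at x = 52, y = -55, z = 36.5 mm in the base's frame, and it moves with the slide; its axes are those of the base. The pin runs between two small black cheeks, 48 mm high, 50 mm either side of this point
- press_spot (a point): Centre of the smooth field of the cover's outer face, 32 mm from the hinge axis (field: 4 to 56 mm). The cover is a slate panel 5 mm thick, mid-plane through the axis, 96 mm wide, reaching 90 mm from the axis. An orange rib to push against crosses it 56 to 61 mm from the axis, 60 mm long, 3.5 mm high. Site z = outward normal; flat, its axes are the base's
- tongue_edge (a point): Middle of the cover's free edge, a tongue 86 mm wide and 2.5 mm thick that takes up the last 12 mm of the cover, 90 mm from the hinge axis. With the cover flat, the tongue's top is 36.5 mm and the panel's outer face 39 mm above the ledge
- lip_edge (a point): Middle of the under-edge of the fixed dark-grey retaining lip, at x = -41, y = -55, z = 38.5 mm in the base's frame. The lip is 92 mm wide (y) and 4 mm thick, underside 38.5 mm and top 42.5 mm above the ledge, and overhangs by 10 mm, open towards the base's +x
- cover_liner: Charcoal sheet with brass contacts that covers the inner side of the cover (84 x 80 mm, 1.5 mm thick); it must not be touched. Its origin is on the hinge axis
- charge_button (a joint): Travel of the round grey button, m: 0 = out, 0.005 = fully pressed (4 N). To be left alone
- charge_button_top (a point): Centre of the top of the round button (22 mm across), 57 mm above the ledge, at x = -45, y = 70 mm in the base's frame
- controller_a: White game controller lying on the ledge, about 160 mm wide (y) x 117 x 46 mm, 220 g, loose; origin at the middle of its underside. It lies crosswise to the other one, on the button side (+y) of the base
- controller_b: The second white controller, same size, loose, turned about a right angle to the first; origin at the middle of its underside
- jar: Glass jar with a twist cap, 68 mm across, 85 mm high, 260 g, loose, on the -y side of the base; origin at the centre of its underside
- cartridge_a: Lowest of three loose grey cartridges in a neat pile on the -y side of the base, beyond the jar, each 72 x 38 x 18 mm, 70 g; origin at the centre of its underside
- cartridge_b: Middle cartridge of the pile; origin at the centre of its underside
- cartridge_c: Top cartridge of the pile; origin at the centre of its underside

How it is judged (in metres and radians):
On the way, in this order (a step that is already met when the one before it is completed fails the run):
1. the cover is folded down flat, its edge still short of the lip (value of joint cover_hinge below 0.08 rad and value of joint cover_slide below 0.005 m).
2. the cover is pushed along so that its edge lies beneath the lip (value of joint cover_hinge below 0.06 rad and value of joint cover_slide above 0.007 m), for 0.2 s.
At the end, for the whole second after the job is handed in: The cover lies flat (hinge below 0.06 rad) and its edge is held at least 4 mm beneath the lip (slide above 7 of 10 mm) with nothing touching it; the button is out, and each controller, the jar and each cartridge is within 20 mm of where it started (all of step 2 and value of joint charge_button below 0.003 m and distance of each of controller_a, controller_b, jar, cartridge_a, cartridge_b, cartridge_c from where it was at the start of the episode below 0.02 m).
It fails at once if the inner side of the cover was touched (pinched or handled from inside) (contact force between any of the fingers, the arm and cover_liner above 0.5 N).
It fails at once if the round button was pressed (value of joint charge_button above 0.003 m).
It fails at once if a controller, the jar or a cartridge was moved or lifted (distance of any of controller_a, controller_b, jar, cartridge_a, cartridge_b, cartridge_c from where it was at the start of the episode above 0.02 m).
It also fails if it takes over 42 s, if anything falls off the work surface, if the arm or the gripper's body presses on something with over 40 N, if the wrist force passes 120 N, or if a joint passes its speed limit or range.

## Working session

There is one attempt and no reset: what is moved stays moved. The work goes in short steps, each a Python script; the robot and the scene stay as the last script left them, time stands still between calls to the robot, and variables do not carry over. Pictures are saved under pics/ and viewed, at most 10 in all, crops included, and the job is handed in when it is done.

```bash
mkdir -p pics
python3 - <<'E'
from workcell import manip, eyes
import cv2
for n in("side","top"):
    im=eyes.camera(n); cv2.imwrite(f"pics/{n}0.png",cv2.cvtColor(im,cv2.COLOR_RGB2BGR)); print(n,eyes.camera_params(n))
s=manip.sense();print(s["clock"],s["ee_pos"],s["orientation"],s["gripper_width"])
E
```

```text
side {'mtx': array([[381.45155365,   0.        , 250.86284577],
       [  0.        , 381.45155365, 199.62458147],
       [  0.        ,   0.        ,   1.        ]]), 'rvec': array([ 0.37403703, -2.617471  ,  1.43761571]), 'tvec': array([518.99812321,  74.59321214, 745.98619489])}
top {'mtx': array([[355.97900196,   0.        , 253.07752251],
       [  0.        , 355.97900196, 195.48281723],
       [  0.        ,   0.        ,   1.        ]]), 'rvec': array([ 2.16333469, -2.19328504,  0.03536184]), 'tvec': array([105.35933228, 506.67546046, 833.64526435])}
0.1 [248.77388951 626.92137497 221.60636291] [-1.34150182e-04  1.87755772e-01  9.82215370e-01 -8.48080250e-04] 86.77416288005223
```

View pics/side0.png

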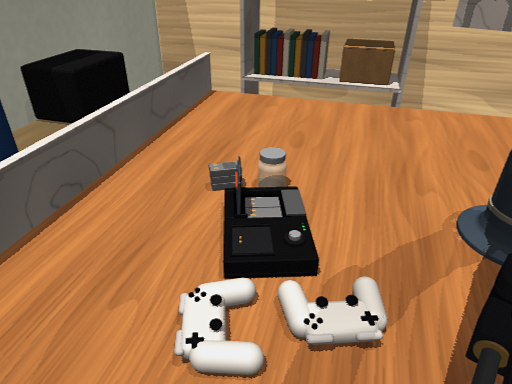

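View pics/top0.png

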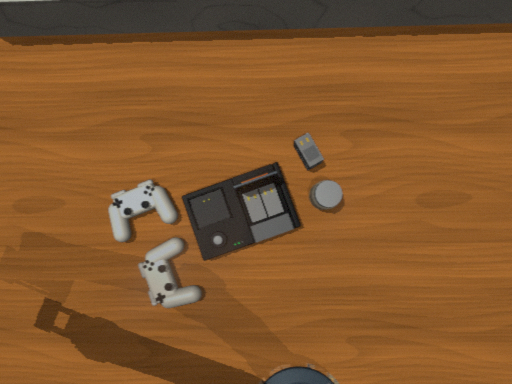

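The side view shows the base at about (225-318, 186-277), with the cover standing roughly upright near (239,170). In the top view the base spans (183-300, 163-260): button at (218,240), cover at (258,180), jar at (327,194), pile at (309,150). I'll enlarge both to pick corners.

Run:
```python
import cv2
a=cv2.resize(cv2.imread("pics/top0.png")[155:265,175:325],None,fx=5,fy=5,interpolation=cv2.INTER_CUBIC); cv2.imwrite("pics/topc.png",a)
b=cv2.resize(cv2.imread("pics/side0.png")[145:285,205:330],None,fx=4.2,fy=4.2,interpolation=cv2.INTER_CUBIC); cv2.imwrite("pics/sidec.png",b)
```

```text
(no output)
```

View pics/topc.png

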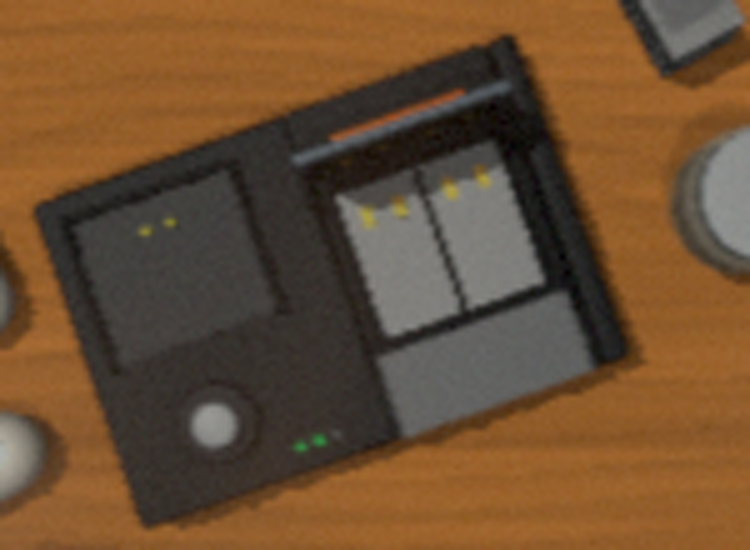

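View pics/sidec.png

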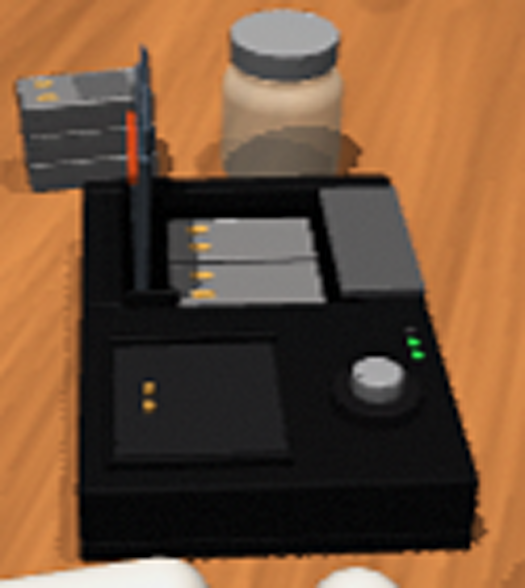

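```bash
cat > h.py <<'E'
import numpy as np, cv2
from workcell import manip, eyes
from scipy.spatial.transform import Rotation as R
def proj(n,P):
    c=eyes.camera_params(n); return cv2.projectPoints(np.float64(P),c["rvec"],c["tvec"],c["mtx"],None)[0][:,0]
def w(P,p):  # base->world
    c,s=np.cos(p[2]),np.sin(p[2]); P=np.atleast_2d(P); return np.c_[p[0]+c*P[:,0]-s*P[:,1],p[1]+s*P[:,0]+c*P[:,1],P[:,2]]
E
python3 - <<'E'
from h import *
from scipy.optimize import least_squares
B=[[80,120,40],[80,-120,40],[-80,-120,40],[-80,120,40],[-45,70,57]]
T=np.array([[38,208],[512,38],[628,355],[148,522],[214,425],[298,160],[510,88]])/5+[174.6,154.6]
S=np.array([[80,487],[85,180],[390,178],[472,478],[378,370]])/4.2+[204.6,144.6]
def f(p):
    h=p[3]; E=[[52-90*np.cos(h),-55+s*43,36.5+90*np.sin(h)] for s in(1,-1)]
    return np.r_[(proj("top",w(B+E,p))-T).ravel(),(proj("side",w(B,p))-S).ravel()]
r=least_squares(f,[560,100,.3,1.6],x_scale=[10,10,.1,.1],loss="soft_l1"); print(r.x,np.round(r.fun.reshape(-1,2),1))
h=r.x[3]
for n in ("side","top"): print(n,proj(n,w([[52-90*np.cos(h),-55+s*43,36.5+90*np.sin(h)] for s in(1,-1)],r.x)))
E
```

```text
[4.73343851e+02 1.27976434e+02 3.26835114e-01 1.50929344e+00] [[-1.7 -1.3]
 [ 0.4 -1.8]
 [ 0.7 -0.2]
 [-1.5  1.1]
 [-0.2 -0.6]
 [ 1.5 -0.3]
 [-2.   0.3]
 [-0.6  0.4]
 [ 0.1 -0.8]
 [ 0.6 -1.7]
 [ 2.7 -0.1]
 [ 0.5 -0.4]]
side [[241.09201877 175.57524234]
 [240.08781097 154.85145883]]
top [[235.67013002 186.31715395]
 [274.57319749 172.51142482]]
```

```bash
cat >> h.py <<'E'
p=[473.3,128,.327]
Q=R.from_matrix(np.c_[[-np.cos(p[2]),-np.sin(p[2]),0],[-np.sin(p[2]),np.cos(p[2]),0],[0,0,-1]]).as_quat(scalar_first=True)
def at(x,z,y=-55): return w([x,y,z],p)[0]
def rep(t=""):
    s=manip.sense(); d=s["ee_pos"]-[p[0],p[1],0]; c,n=np.cos(p[2]),np.sin(p[2]); f=s["contact_force"]
    rot=lambda v: np.round([c*v[0]+n*v[1],-n*v[0]+c*v[1],v[2]],1)
    print(t,round(s["clock"],2),rot(d),"F",rot(f),flush=True); return s
def shot(name,n,box,k):
    im=eyes.camera(n)[box[1]:box[3],box[0]:box[2],::-1]; cv2.imwrite(f"pics/{name}.png",cv2.resize(im,None,fx=k,fy=k,interpolation=cv2.INTER_CUBIC))
E
python3 - <<'E'
from h import *
manip.close_gripper(); rep("closed")
manip.move_pose(at(100,200),Q); rep("above")
manip.move_linear(at(100,90)); rep("behind")
shot("beh","side",(180,100,340,290),3)
E
```

```text
closed 1.62 [-52.  545.  222.5] F [-0.5  0.7 -0.4]
above 3.84 [100.3 -53.7 200. ] F [ 0.8 -0.1 -0.7]
behind 4.72 [100.8 -55.   90.8] F [0.7 0.  0.2]
```

View pics/beh.png

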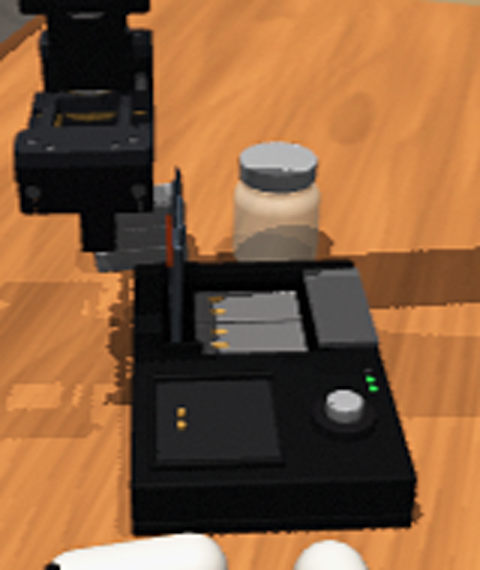

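The closed fingers at about (97,230) in the crop are behind the cover at (178,170-340), on its outer side and clear of it. I'll fold along an arc about the hinge.

Run:
```python
from h import *
r=46
for h in [1.5,1.3,1.1,.9,.7,.5,.35,.2]:
    x=52-r*np.cos(h)+2.5*np.sin(h)+9.5; z=36.5+r*np.sin(h)+2.5*np.cos(h)
    manip.move_linear(at(x,z),max_speed=60); rep(h)
hit=manip.move_linear(at(52-r+9.5,36),max_speed=25,contact_N=8); rep(hit)
shot("fold","side",(180,100,340,290),3)
shot("foldt","top",(175,140,325,265),5)
```

```text
1.5 5.59 [ 61.  -55.   82.7] F [-0.   0.2 -0.3]
1.3 5.89 [ 51.  -55.   81.3] F [ 0.4  0.4 -0.2]
1.1 6.19 [ 42.2 -55.   78.4] F [ 0.5 -0.6 -0.3]
0.9 6.49 [ 34.1 -55.   73.8] F [ 0.3 -0.2  0.4]
0.7 6.79 [ 27.2 -55.   67.6] F [0.2 0.2 0. ]
0.5 7.09 [ 21.6 -55.   60.3] F [-0.5  0.1  0.5]
0.35 7.36 [ 18.6 -55.   54.2] F [-1.  -0.4  0.4]
0.2 7.62 [ 16.4 -55.   47.7] F [0.8 0.3 0.7]
True 8.05 [ 16.  -55.1  38.9] F [-2.8 -1.2  9.5]
```

View pics/fold.png

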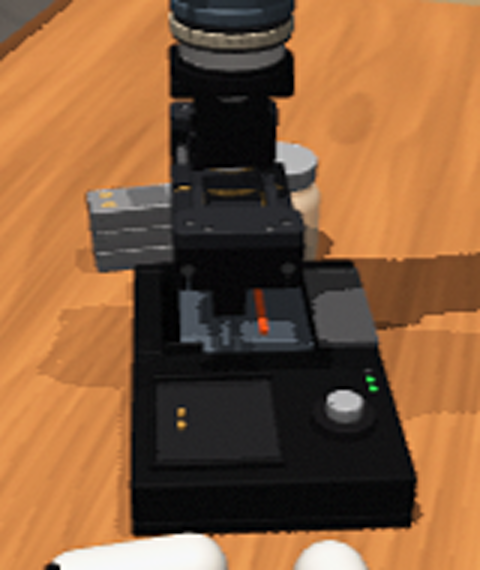

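The cover is flat: the slate panel lies at (180-312, 290-350), the orange rib is at (260,310), and the fingertips are hinge-side of it at (232,310). Contact came at z = 38.9 mm, as expected. Now I'll push towards the lip.

Run:
```python
from h import *
z=38.4
for x in np.arange(13,-14,-1.5):
    manip.move_linear(at(x,z),max_speed=25); s=rep(round(x,1))
    f=s["contact_force"]; c,n=np.cos(p[2]),np.sin(p[2]); fx=c*f[0]+n*f[1]
    if f[2]<3: z-=.3
    if f[2]>16: z+=.3
    if fx>20: break
```

```text
13.0 8.4 [ 14.7 -55.1  39.1] F [1.3 0.1 5.1]
11.5 8.65 [ 13.5 -55.1  39.1] F [2.1 0.2 5. ]
10.0 8.9 [ 11.7 -55.1  39. ] F [3.9 0.1 5.1]
8.5 9.15 [ 10.1 -55.1  39. ] F [2.1 0.  5.8]
7.0 9.4 [  8.6 -55.1  39. ] F [ 3.  -0.   5.4]
5.5 9.65 [  7.1 -55.1  39. ] F [3.6 1.  5.8]
4.0 9.9 [  5.6 -55.1  39. ] F [ 3.8 -0.4  5.5]
2.5 10.15 [  4.1 -55.   39. ] F [ 3.5 -0.7  4.6]
1.0 10.4 [  2.5 -55.1  38.9] F [3.5 1.3 7. ]
-0.5 10.65 [  1. -55.  39.] F [ 2.5 -0.   6.1]
-2.0 10.9 [ -0.5 -55.1  39. ] F [3.3 0.4 6.7]
-3.5 11.15 [ -2.1 -55.1  38.9] F [2.8 0.4 5.5]
-5.0 11.4 [ -2.2 -55.1  39.1] F [ 5.2 -0.6  3.9]
-6.5 11.65 [ -2.3 -55.1  39.3] F [ 7.2 -0.1  1.1]
-8.0 11.9 [ -2.5 -55.1  39.3] F [ 9.7 -0.   0.6]
-9.5 12.15 [ -2.6 -55.1  39.4] F [11.7  0.4 -0.8]
-11.0 12.4 [ -2.7 -55.1  39.5] F [14.4  0.6  0.7]
-12.5 12.65 [ -2.8 -55.1  39.6] F [16.  -0.5 -0.3]
```

A hard stop at x ≈ -2.5 mm fits fully home. I'll back off and check with the cameras.

Run:
```python
from h import *
manip.move_linear(at(-1,41),max_speed=30); rep()
manip.move_linear(at(2,60),max_speed=60); rep()
manip.move_linear(at(40,200)); rep()
shot("e1","side",(205,145,330,285),4.2)
shot("e2","top",(175,155,325,265),5)
```

```text
13.2 [ -1.9 -55.   40.5] F [ 1.1 -0.1 -0.2]
 13.67 [  1.9 -55.   60.4] F [ 0.5 -0.3 -0.3]
 14.78 [ 39.  -54.9 199. ] F [-0.5  0.7 -0.5]
```

View pics/e1.png

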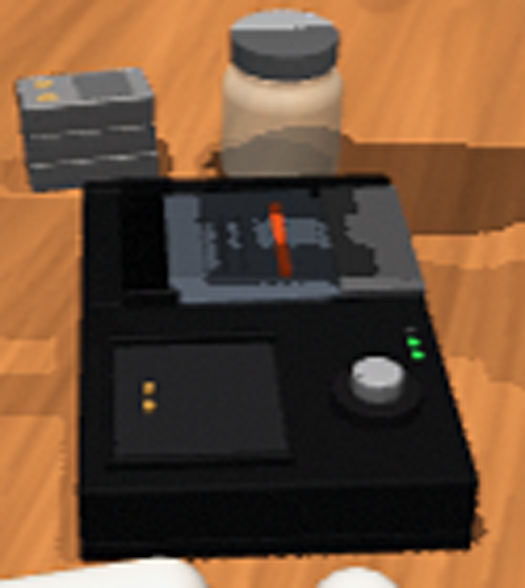

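The cover stays flat by itself, with its edge meeting the lip at about (340,290) and the rib running from (275,205) to (287,275). I'll check the travel from the rib's position.

Run:
```python
from h import *
im=eyes.camera("side").astype(int); r,g,b=im[...,0],im[...,1],im[...,2]
m=(r>120)&(g<r*.45); m[:190]=0; m[215:]=0; m[:,:262]=0; m[:,282:]=0
v,u=np.nonzero(m); print(u.mean(),v.mean(),len(u))
for s in(0,5,10): print(s,proj("side",w([-6.5-s,-55,42],p)))
```

```text
271.0 200.0 24
0 [[267.04845838 201.24603315]]
5 [[269.49776714 201.19384038]]
10 [[271.94581048 201.14167458]]
```

```bash
python3 -c "
from workcell import manip
print(manip.close_job())"
```

```text
the job is handed in; nothing more can be done
None
```

The job is handed in: the cover is folded flat and pushed to a hard stop beneath the lip, about 9 mm of travel by the camera, and it stayed shut after the fingers left. The button and loose objects were never approached, but I did not measure them, and no judging result came back.

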